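Crank the vial knocker through its heavy point

ROBOT

A 6-joint arm with a two-finger parallel gripper is mounted at the origin on the work surface. World frame = base frame: x ahead of the robot, y to its left, z up, the work surface at z = 0. Lengths are in m, angles in rad, forces in N, time in s.
With the tool pointing down it reaches from about 0.25 to 0.725 m from the base axis. Payload 9.7 kg.
Tool frame: the origin (TCP) lies at the very end of the fingers, on their centre line; the grasp point (between the pads) lies 19 mm behind it (grip_point_offset is the distance from the TCP to the grasp point, in m); z points along the fingers, y is the line along which they close (so a half turn about z gives the same grasp; the last joint's range is limited). The gripper opens to 85 mm and grips with 20 to 120 N. Pads are 22 mm wide; open, the fingers measure 114 mm over their backs; the gripper's body (76 mm by 85 mm) begins 54 mm behind the grasp point. The pads swing forward as they close: fully open they stand 13 mm farther back than shut.
Start: joints at [0, 0.087, 0.176, 1.66, 0, 1.571], TCP at [0.55, -0, 0.231] pointing down, gripper open.
Joint ranges: [-3.13, 3.13], [-0.85, 1.81], [-1.15, 1.24], [-2.2, 2.28], [-1.44, 1.52], [-3.14, 3.14]. Speed limits (rad/s): [2.22, 2.22, 2.57, 3.14, 3.14, 3.14].

INTERFACE

Orientations are given as a unit quaternion [w, x, y, z].
In Python, from plant import * gives the robot as it stands.
- The arm moves only by the tool jog_arm, never from a script. Its argument "steps" is a list of rows, each a list of 7 numbers: the turn, a rotation vector about the tool's x, y, z in degrees, then the shift along the tool's x, y, z in mm, then the finger opening in mm, from 0 to 85.4. A call has exactly 8 rows; each row shifts and turns the commanded pose from where the row before left it, along the tool's axes as they then stand; what a row does not reach is not made up. A row lasts 1/8 s, in which the tool goes at most 62.5 mm and 10.7 degrees, less where a joint would pass 70% of its speed; a pose out of reach is approached as far as the arm can. A call is refused whole if a number of a shift passes 62.5 or a number of a turn 10.7, either way. A call with a gripper value outside its range is refused whole. The fingers move at their own pace and stop on an object; the grip force is fixed at half the most. Time passes only in rows, so rows that do not move let the fingers close, or fill a call up. It gives the time, the measured TCP pose, the force, the opening and the grip force at its end, in the units of the state.
- sense(): the state, without advancing time (a new reading comes with each control period).
- snapshot(name): name is "scene" or "side" or "wrist"; returns the picture (420x560x3 uint8, blue, green, red); there is no depth.
- get_calibration(name): a dict with "fx", "fy", "cx", "cy" (pixels), "extrinsics" (4x4, takes a point from camera to world coordinates); the wrist camera has in their place "mount" (4x4, takes a point from camera to tool coordinates, whose origin is the TCP and whose axes are the flange's). Camera axes: x right, y up, looking along -z (the intrinsics and any distortion apply to the point x, -y, -z); pixel columns grow to the right and rows downward; lengths in m; the calibration is good to about 2 mm. The wrist camera is an equidistant fisheye: a pixel r from the principal point sees the ray r / f radians off the axis. A picture is of the moment at which its call begins: read the wrist's pose just before it. get_calibration takes no time and is no camera call.
- job_done(): hands the job in; it is judged then, once.
The state is a dict: "t": time; "joint_pos": joint angles; "qd": joint speeds; "tau": joint torques, N m; "tcp_pos": TCP position; "tool_rot": TCP orientation; "wrist_force": force on the tool from outside, world axes, zero at the start; "wrist_torque": the same for the moment, N m; "gripper_width": opening from 0.0 (shut) to 1.0 (fully open); "gripper_force": force on a finger pad.
Only numpy, scipy, OpenCV 4.12 (cv2) and the standard library are available. Lean on these libraries where they do the work, as an engineer would, in place of code of your own. Each camera call takes 0.05 s, during which the arm holds its last target. There are 200 camera calls.

TASK

Take the blue-capped vial out of the rack and seat it upright in the empty black socket of the hand-cranked knocker table. Then crank the knob counter-clockwise (seen from above) twice through the heavy point, at an even pace below half a turn a second, never letting it surge ahead or roll back and never forcing the crank so that the machine shifts on the bench, and stop at the end of the second turn with the knob over the yellow mark again. Let go, and leave everything else undisturbed.

Things in the scene. Friction and masses are not known exactly. Their poses are not given: they have to be found in the camera images.
- vial_blue: The vial to be processed: closed white-bodied vial with a blue cap, 22 mm in diameter (foot chamfered 2 mm), 65 mm tall, about 45 g (varies); the cap is the top 18 mm. Origin at the centre of its underside, z up along the vial. It stands in one of the rack's three wells; the white-capped and orange-capped vials beside it have the same shape.
- rack: Fixed grey rack, 60 mm (its x) by 150 mm (its y) by 30 mm high, with three wells 24 mm wide and 22 mm deep in a row along its y, 48 mm apart; vials stand 43 mm proud of its top. Origin at the centre of its underside. Grasp a vial with the fingers closing along the rack's x.
- mixer: The hand-cranked knocker table, 3.8 kg, standing loose on the bench: it slides if pushed sideways with more than 16 to 22 N, which counts as forcing it. Origin at its underside on the turntable's vertical axis. White base plate 230 mm (its x) by 180 mm (its y), 22 mm high; on it a turning aluminium disc of radius 62 mm, top at z = 53 mm, with the crank arm, a red roller under the arm and, opposite, the black vial socket.
- crank (a point): Centre of the hub's top, on the turntable's axis, 74 mm above the table; hub radius 12 mm. The steel crank arm (18 mm wide, top at z = 70 mm) reaches 96 mm from the axis. On it, on a dark clamp, stands the black crank knob: an upright cylinder 22 mm in diameter from z = 78 to 118 mm, free to spin about its own axis; best held at z about 100 mm. The point's x points along the arm.
- mark (a point): Centre of the yellow mark on the base plate at the mixer's -x edge, 98 mm from the axis. The knob's own distance from the axis is set by its clamp screw (the arm allows 44 to 84 mm), differs each time and is not reported: look or feel for it. Pushing it along the arm with less than 40 N does not shift it.
- plate (a point): Top middle of the sprung steel plate on the mixer's +x side (60 mm high, blue block behind). Once a turn the red roller pushes it back: from 0.7 rad before to 0.7 rad after the knob passes this side, the spring first resists with up to 7 to 11 N at the knob, then drives it ahead as strongly. Elsewhere only friction of 2 to 4 N is felt.
- turntable (a joint): Turntable angle in rad, counter-clockwise positive from above, counting on over whole turns (no wrap). At q the arm points along the mixer's yaw + pi + q, so 0, 2 pi, 4 pi: knob over the yellow mark. Heavy points at pi and 3 pi. It starts between -0.8 and 0.9; the job ends at 4 pi. It stays where it is left outside the heavy zone.
- socket (a point): Centre of the floor of the vial socket (53 mm above the table), 38 mm from the turntable's axis on the side opposite the crank arm; it turns with the turntable. The socket is a black block 36 mm square and 22 mm high with a round well 25 mm wide and 22 mm deep; it holds the lower 22 mm of the vial.
- vial_white: White-capped vial in the rack, leave alone. Origin at the centre of its underside.
- vial_orange: Orange-capped vial in the rack, leave alone. Origin at the centre of its underside.
- medium_bottle: Amber jar, 60 mm in diameter, 90 mm tall, leave alone. Origin at the centre of its underside.
- specimen_jar: White jar with an orange cap, 56 mm in diameter, 65 mm tall, leave alone. Origin at the centre of its underside.
- dishes: Stack of three culture dishes, 60 mm in diameter, 37 mm tall, leave alone. Origin at the centre of its underside.
- slide_box: Flat blue slide box, 85 by 100 by 26 mm, leave alone. Origin at the centre of its underside.
- marker: White marker pen with a black cap lying flat, 145 mm long, 12 mm thick, leave alone. Origin under its middle, x along the pen.

How it is judged:
On the way, in this order (a step that is already met when the one before it is completed fails the run):
1. the blue-capped vial is seated upright in the turntable's socket and let go (horizontal distance between vial_blue and socket below 0.004 m and z of vial_blue in the frame of socket below 0.004 m and angle between vial_blue's own z axis and vertical below 0.12 rad and contact force between the fingers and vial_blue below 0.1 N and value of joint turntable below 2.2 rad), for 0.2 s.
2. the crank has passed the heavy point once (value of joint turntable above 3.9 rad).
3. the crank has passed the heavy point twice (value of joint turntable above 10.18 rad).
At the end, for the whole second after the job is handed in: The turntable rests at the end of its second turn, the knob within 0.25 rad of the yellow mark (joint 4 pi), and the blue-capped vial stands upright, fully down in the socket (within 4 mm sideways and in height, tilted less than 0.12 rad) (value of joint turntable between 12.316 and 12.816 rad and velocity of joint turntable between -0.1 and 0.1 rad/s and horizontal distance between vial_blue and socket below 0.004 m and z of vial_blue in the frame of socket below 0.004 m and angle between vial_blue's own z axis and vertical below 0.12 rad); the robot touches nothing.
It fails at once if the crank surges: turntable faster than 3.6 rad/s (well over half a turn a second) (velocity of joint turntable above 3.6 rad/s).
It fails at once if the crank rolls back: turntable turning backwards faster than 0.8 rad/s (velocity of joint turntable below -0.8 rad/s).
It fails at once if the crank is forced: the machine is dragged more than 4 mm from where it stood (distance of mixer from where it was at the start of the episode above 0.004 m).
It fails at once if the crank goes round a third time: turntable beyond 13.5 rad (value of joint turntable above 13.5 rad).
It fails at once if a bystander is shifted by more than 25 mm (distance of any of vial_white, vial_orange, medium_bottle, specimen_jar, dishes, slide_box, marker from where it was at the start of the episode above 0.025 m).
It also fails if it takes over 72 s, if anything falls off the work surface, if the arm or the gripper's body presses on something with over 40 N, if the wrist force passes 120 N, or if a joint passes its speed limit or range.

## Working session

There is one attempt and no reset: what is moved stays moved. The work goes in short steps, Python scripts to look and compute and a tool call to move; the robot and the scene stay as the last step left them, time stands still between calls to the robot, and variables do not carry over. Pictures are saved under pics/ and viewed, at most 10 in all, crops included, and the job is handed in when it is done.

Besides the shell and the picture viewer there is one more tool, called after ">>>" as name([rows], argument=value, ...), one row to a line, values as JSON. jog_arm: Moves the arm, as the interface text tells. Its arguments: {"type":"object","properties":{"steps":{"type":"array","items":{"type":"array","items":{"type":"number"}}}},"required":["steps"]}

```bash
mkdir -p pics
python3 - <<'E'
from plant import *
import cv2,numpy as np
s=sense();print(s)
for n in("scene","side","wrist"):
    im=snapshot(n);cv2.imwrite(f"pics/{n}0.png",im);c=get_calibration(n);print(n,c)
a=cv2.imread("pics/scene0.png");b=cv2.imread("pics/side0.png")
E
```

```text
{'t': 0.0, 'joint_pos': array([ 8.13221191e-06,  8.74433614e-02,  1.75091209e-01,  1.65980327e+00,
       -7.29710352e-06,  1.57078653e+00]), 'qd': array([-0.00073536,  0.00094768,  0.00038658, -0.000751  , -0.00044736,
       -0.00068477]), 'tau': array([ 7.68234549e-04, -5.20392072e+01,  4.64802504e+01,  1.63646933e-02,
        2.23589603e-05, -6.77332673e-05]), 'tcp_pos': array([5.49753191e-01, 2.39103494e-06, 2.30570237e-01]), 'tool_rot': array([-4.77931938e-04,  7.07100278e-01,  7.07112958e-01, -4.83090969e-04]), 'wrist_force': array([0.54633128, 0.53981915, 0.16676795]), 'wrist_torque': array([ 0.03788601, -0.04049793,  0.01323095]), 'gripper_force': 0.0, 'gripper_width': 0.9995839049605265}
scene {'fx': 437.4376057454745, 'fy': 437.4376057454745, 'cx': 284.54113554182464, 'cy': 211.51391379072226, 'extrinsics': array([[-0.49202628, -0.66202381,  0.56536237,  1.2568565 ],
       [ 0.87047357, -0.38428099,  0.30757744,  0.35249615],
       [ 0.01363442,  0.64346919,  0.76535058,  1.00743215],
       [ 0.        ,  0.        ,  0.        ,  1.        ]])}
side {'fx': 523.17661461
[... 198 characters left out ...]
66e-01, -4.74366015e-01,  7.60775110e-01,
         1.06164171e+00],
       [-1.02481594e-03,  8.48825832e-01,  5.28671597e-01,
         8.33093832e-01],
       [ 0.00000000e+00,  0.00000000e+00,  0.00000000e+00,
         1.00000000e+00]])}
wrist {'fx': 325.19226210127806, 'fy': 325.19226210127806, 'cx': 279.3141507138462, 'cy': 205.72261294248267, 'mount': array([[ 6.50804278e-04,  9.52293838e-01,  3.05181949e-01,
         7.85208169e-02],
       [ 9.99999757e-01, -6.96445269e-04,  4.06853012e-05,
         2.45162889e-04],
       [ 2.51286886e-04,  3.05181848e-01, -9.52294060e-01,
        -1.42427438e-01],
       [ 0.00000000e+00,  0.00000000e+00,  0.00000000e+00,
         1.00000000e+00]])}
```

View pics/scene0.png

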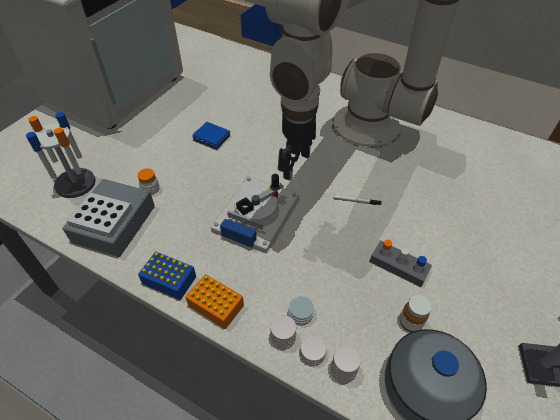

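View pics/side0.png

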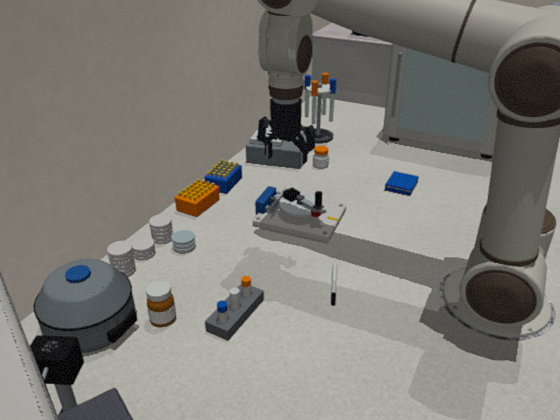

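View pics/wrist0.png

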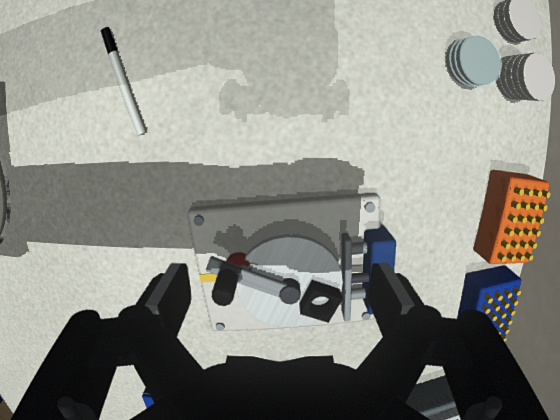

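Scene (420x560): mixer at about (255,210), rack at (400,260) with the blue cap at (422,260). Side: blue cap at (222,306), knob at (319,200), mark at (333,219). Wrist: hub top at (291,291), knob top at (222,297), socket at (320,300), mark at (207,279).

```bash
cat > h.py <<'E'
import numpy as np, cv2
from scipy.spatial.transform import Rotation as R
from plant import *
def tool(s):
    q=np.array(s["tool_rot"]);T=np.eye(4);T[:3,:3]=R.from_quat(q[[1,2,3,0]]).as_matrix();T[:3,3]=s["tcp_pos"];return T
def ray(n,u,v,s=None):
    c=get_calibration(n);a=np.array([(u-c["cx"])/c["fx"],(v-c["cy"])/c["fy"]])
    if n=="wrist":
        r=np.hypot(*a)+1e-12;d=np.array([a[0]/r*np.sin(r),-a[1]/r*np.sin(r),-np.cos(r)]);T=tool(s)@c["mount"]
    else: d=np.array([a[0],-a[1],-1]);T=c["extrinsics"]
    d=T[:3,:3]@d;return T[:3,3],d/np.linalg.norm(d)
def onz(n,u,v,z,s=None):
    o,d=ray(n,u,v,s);return o+d*(z-o[2])/d[2]
def tri(*rs):
    A=0;b=0
    for o,d in rs:
        P=np.eye(3)-np.outer(d,d);A=A+P;b=b+P@o
    return np.linalg.solve(A,b)
def blobs(im,lo,hi,amin=8):
    m=cv2.inRange(cv2.cvtColor(im,cv2.COLOR_BGR2HSV),lo,hi)
    n,_,st,ce=cv2.connectedComponentsWithStats(m);return [(tuple(st[i]),ce[i].round(1)) for i in range(1,n) if st[i][4]>=amin]
E
python3 - <<'E'
from h import *
s=sense()
im={n:cv2.imread(f"pics/{n}0.png") for n in("scene","side","wrist")}
for n in("scene","side"):
    for nm,lo,hi in(("blue",(100,120,40),(125,255,255)),("orange",(5,150,80),(18,255,255)),("yellow",(20,120,80),(35,255,255))):
        print(n,nm,[(b[0][:5],*b[1]) for b in blobs(im[n],lo,hi)])
print("wrist y",blobs(im["wrist"],(20,120,80),(35,255,255)))
p=lambda *a:print(a[:4],onz(*a).round(4))
p("wrist",291,291,.074,s);p("wrist",222,297,.118,s);p("wrist",207,279,.022,s);p("wrist",321,300,.075,s)
for u,v in((198,219),(369,207),(220,325),(367,317)):p("wrist",u,v,.025,s)
w=cv2.resize(im["wrist"][190:340,180:400],None,fx=3.6,fy=3.6,interpolation=cv2.INTER_CUBIC)
cv2.imwrite("pics/crop1.png",w)
a=cv2.resize(im["scene"][225:290,360:440],None,fx=5,fy=5,interpolation=cv2.INTER_CUBIC)
b=cv2.resize(im["side"][265:340,195:275],None,fx=4.9,fy=4.9,interpolation=cv2.INTER_CUBIC)
h=max(a.shape[0],b.shape[0]);f=lambda x:cv2.copyMakeBorder(x,0,h-x.shape[0],0,0,0)
cv2.imwrite("pics/crop2.png",np.hstack([f(a),f(b)]))
E
```

```text
scene blue [((np.int32(170), np.int32(0), np.int32(16), np.int32(9), np.int32(76)), np.float64(175.9), np.float64(2.6)), ((np.int32(241), np.int32(4), np.int32(40), np.int32(42), np.int32(1115)), np.float64(259.4), np.float64(25.8)), ((np.int32(55), np.int32(112), np.int32(15), np.int32(17), np.int32(133)), np.float64(62.0), np.float64(119.6)), ((np.int32(193), np.int32(122), np.int32(37), np.int32(27), np.int32(610)), np.float64(211.0), np.float64(134.8)), ((np.int32(26), np.int32(132), np.int32(16), np.int32(20), np.int32(171)), np.float64(33.5), np.float64(140.8)), ((np.int32(220), np.int32(219), np.int32(36), np.int32(28), np.int32(606)), np.float64(237.9), np.float64(232.4)), ((np.int32(138), np.int32(253), np.int32(58), np.int32(47), np.int32(1239)), np.float64(168.0), np.float64(277.6)), ((np.int32(417), np.int32(256), np.int32(10), np.int32(11), np.int32(77)), np.float64(421.4), np.float64(260.7)), ((np.int32(433), np.int32(351), np.int32(26), np.int32(25), np.int32(511)), np.float64(445.3), np.float64(363.0))]
scene orange [((np.int32(28), np.int32(116), np.int32(14), np.int
[... 11811 characters left out ...]
), np.int32(323), np.int32(4), np.int32(4), np.int32(13)), array([500.6, 324.5])), ((np.int32(505), np.int32(329), np.int32(5), np.int32(5), np.int32(16)), array([506.9, 331. ])), ((np.int32(503), np.int32(338), np.int32(4), np.int32(4), np.int32(10)), array([504.6, 339.1]))]
('wrist', 291, 291, 0.074) [ 0.5626 -0.1143  0.074 ]
('wrist', 222, 297, 0.118) [ 0.4959 -0.0938  0.118 ]
('wrist', 207, 279, 0.022) [ 0.4582 -0.1317  0.022 ]
('wrist', 321, 300, 0.075) [ 0.596  -0.1261  0.075 ]
('wrist', 198, 219, 0.025) [ 0.4552 -0.0494  0.025 ]
('wrist', 369, 207, 0.025) [ 0.6535 -0.0345  0.025 ]
('wrist', 220, 325, 0.025) [ 0.4692 -0.2037  0.025 ]
('wrist', 367, 317, 0.025) [ 0.6693 -0.1919  0.025 ]
```

View pics/crop1.png

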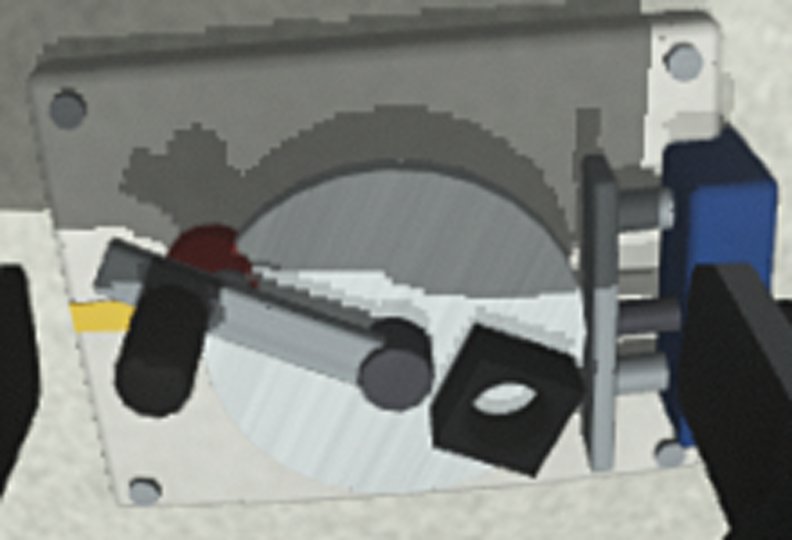

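View pics/crop2.png

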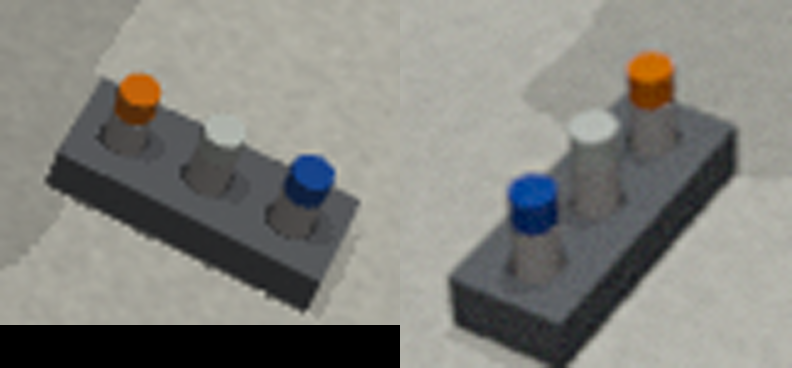

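Crop 1 (3.6x, origin 180,190): hub top (289.7,295), knob top (222.2,297.8) and well opening (320,300.6). The arm points a bit to +y of the yellow mark. Crop 2: the rack holds orange, white and blue caps in a row, with blue at the end away from the base.

Run:
```python
from h import *
s=sense()
B=tri(ray("scene",421.4,260.7),ray("side",221.8,306.3));O=tri(ray("scene",387,244.4),ray("side",245.6,281))
print("caps",B.round(4),O.round(4),np.hypot(*(B-O)[:2]),"dir O->B deg",np.degrees(np.arctan2(*(B-O)[1::-1])))
for n,u,v in(("scene",421.4,260.7),("side",221.8,306.3)):print(onz(n,u,v,.064).round(4))
for n,u,v in(("scene",387,244.4),("side",245.6,281)):print(onz(n,u,v,.064).round(4))
hub=onz("wrist",289.7,295,.074,s);k=onz("wrist",222.2,297.8,.118,s);m=onz("wrist",208,277.4,.022,s);so=onz("wrist",320,300.6,.06,s)
print(hub,k,m,so)
# base plate screws centre, blobs hub/mark
f=lambda a,b:(np.linalg.norm((a-b)[:2]),np.degrees(np.arctan2(*(a-b)[1::-1])))
print("hub->knob",f(k,hub),"hub->mark",f(m,hub),"hub->sock",f(so,hub))
# screw pixels from crop
P=[onz("wrist",180+u/3.6,190+v/3.6,.024,s) for u,v in((68,108),(683,60),(145,490),(669,453))]
print(np.round(P,4),np.mean(P,0));
```

```text
caps [0.5263 0.3615 0.0632] [0.5221 0.2654 0.0632] 0.09619871595681712 dir O->B deg 87.49510724137794
[0.5269 0.3615 0.064 ]
[0.5257 0.3623 0.064 ]
[0.5226 0.2654 0.064 ]
[0.5216 0.2664 0.064 ]
[ 0.56131765 -0.1195063   0.074     ] [ 0.49604387 -0.09469832  0.118     ] [ 0.45974362 -0.12929598  0.022     ] [ 0.59713611 -0.13722003  0.06      ]
hub->knob (np.float64(0.06982909121837781), np.float64(159.19017846863795)) hub->mark (np.float64(0.10204469748899009), np.float64(-174.4948512177192)) hub->sock (np.float64(0.039959210878288146), np.float64(-26.314315627826954))
[[ 0.4559 -0.051   0.024 ]
 [ 0.6546 -0.0344  0.024 ]
 [ 0.4692 -0.2065  0.024 ]
 [ 0.6676 -0.1905  0.024 ]] [ 0.56182197 -0.12058789  0.024     ]
```

>>> jog_arm([
  [0,0,2.5,0,0,0,60],
  [0,0,0,51.5,-5.6,0,60],
  [0,0,0,51.5,-5.6,0,60],
  [0,0,0,51.5,-5.6,0,60],
  [0,0,0,51.5,-5.6,0,60],
  [0,0,0,51.5,-5.6,0,60],
  [0,0,0,51.5,-5.6,0,60],
  [0,0,0,51.5,-5.6,0,60],
])

```text
t: 1.15
tcp_pos: [0.5262, 0.3635, 0.231]
tool_rot: [0.0, 0.722, 0.692, -0.0]
wrist_force: [1.7, -0.2, 0.7]
gripper_width: 0.701
gripper_force: 0.0
```

>>> jog_arm([
  [0,0,0,-1.8,0,35,60],
  [0,0,0,0,0,40,60],
  [0,0,0,0,0,40,60],
  [0,0,0,0,0,35,60],
  [0,0,0,0,0,25,60],
  [0,0,0,0,0,12,60],
  [0,0,0,0,0,5,60],
  [0,0,0,0,0,0,20],
])

```text
t: 2.15
tcp_pos: [0.5268, 0.3603, 0.0399]
tool_rot: [0.0, 0.722, 0.691, 0.0]
wrist_force: [0.7, -0.2, 0.7]
gripper_width: 0.504
gripper_force: 0.0
```

>>> jog_arm([
  [0,0,0,0,0,0,20],
  [0,0,0,0,0,0,20],
  [0,0,0,0,0,0,20],
  [0,0,0,0,0,0,20],
  [0,0,0,0,0,0,20],
  [0,0,0,0,0,0,20],
  [0,0,0,0,0,0,20],
  [0,0,0,0,0,0,20],
])

```text
t: 3.15
tcp_pos: [0.5269, 0.3604, 0.0404]
tool_rot: [0.0, 0.722, 0.692, 0.001]
wrist_force: [-1.1, 0.2, 5.6]
gripper_width: 0.24
gripper_force: 40.2
```

>>> jog_arm([
  [0,0,0,0,0,-15,10],
  [0,0,0,0,0,-40,10],
  [0,0,0,0,0,-45,10],
  [0,0,0,0,0,-40,10],
  [0,0,0,-30,6,-20,10],
  [0,0,0,-46,8.5,0,10],
  [0,0,0,-46,8.5,0,10],
  [0,0,0,-46,8.5,0,10],
])

```text
t: 4.15
tcp_pos: [0.5506, 0.1894, 0.2002]
tool_rot: [0.0, 0.722, 0.692, 0.0]
wrist_force: [1.5, -0.6, -0.5]
gripper_width: 0.238
gripper_force: 58.7
```

>>> jog_arm([
  [0,0,0,-46,8.5,0,10],
  [0,0,0,-46,8.5,0,10],
  [0,0,0,-46,8.5,0,10],
  [0,0,0,-46,8.5,0,10],
  [0,0,0,-46,8.5,0,10],
  [0,0,0,-46,8.5,0,10],
  [0,0,0,-46,8.5,0,10],
  [0,0,0,0,0,0,10],
])

```text
t: 5.15
tcp_pos: [0.5959, -0.1364, 0.1995]
tool_rot: [0.0, 0.724, 0.69, -0.0]
wrist_force: [0.3, -0.1, -1.5]
gripper_width: 0.237
gripper_force: 58.8
```

Run:
```python
from h import *
s=sense();print({k:np.round(v,4) for k,v in s.items() if k in("tcp_pos","tool_rot","joint_pos","gripper_width","gripper_force")})
im={n:snapshot(n) for n in("wrist","scene","side")}
for n in im:cv2.imwrite(f"pics/{n}1.png",im[n])
f=lambda n,x,y,w,h,k:cv2.resize(im[n][y:y+h,x:x+w],None,fx=k,fy=k,interpolation=cv2.INTER_CUBIC)
a=f("wrist",160,130,260,230,3);cv2.imwrite("pics/c3.png",a)
```

```text
{'joint_pos': array([-2.2480e-01,  2.2740e-01,  2.7260e-01,  1.6161e+00, -5.0000e-04,
        1.3934e+00]), 'tcp_pos': array([ 0.5959, -0.1364,  0.1995]), 'tool_rot': array([ 1.000e-04,  7.237e-01,  6.902e-01, -2.000e-04]), 'gripper_force': np.float64(58.803), 'gripper_width': np.float64(0.237)}
```

View pics/c3.png

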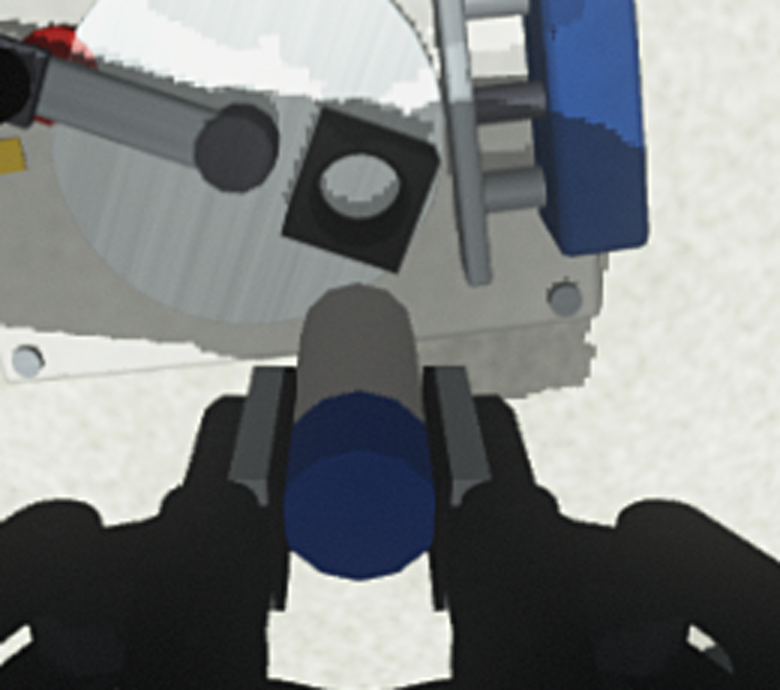

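The crop (3x, origin 160,130) shows the vial held straight, with its cap top at (360,513) and foot arc at (358,284). It also shows the well floor (318–400, 152–218) and the hub top (236,147).

Run:
```python
from h import *
s=sense();T=tool(s);iT=np.linalg.inv(T);zt=s["tcp_pos"][2]
im=cv2.imread("pics/wrist1.png")
g=cv2.cvtColor(im,cv2.COLOR_BGR2GRAY)
# bright floor
m=(g>70).astype(np.uint8);n,l,st,ce=cv2.connectedComponentsWithStats(m[165:215,262:298]);print(st[1:],ce[1:])
P=lambda u,v,z:onz("wrist",160+u/3,130+v/3,z,s)
tf=lambda p:(iT@np.r_[p,1])[:3]
print("near rim",P(359,152,.075),"far floor",P(359,218,.053),"L",P(318,182,.053),"R",P(400,182,.053))
print("rim c",P(359,194,.075),"hub",P(236,147,.074))
print("cap top in tool",tf(P(360.5,514,zt+.0326)),"cap bottom edge",tf(P(360,578,zt+.0326)),"L",tf(P(285,513,zt+.0326)),"R",tf(P(436,513,zt+.0326)))
print("foot near",tf(P(358,284,zt-.0304)))
c=get_calibration("wrist");print((T@c["mount"])[:3,3])
```

```text
[[  0   0  36  16 219]
 [  5  16  26  22 434]
 [ 33  43   3   7  14]
 [  0  46  10   4  22]] [[19.60273973  3.61187215]
 [17.4124424  26.36866359]
 [34.35714286 46.71428571]
 [ 3.27272727 48.18181818]]
near rim [ 0.59710706 -0.11795313  0.075     ] far floor [ 0.59600473 -0.14418065  0.053     ] L [ 0.58392102 -0.13207324  0.053     ] R [ 0.60907881 -0.13315522  0.053     ]
rim c [ 0.59658199 -0.13022399  0.075     ] hub [ 0.56235263 -0.11512145  0.074     ]
cap top in tool [ 0.00272269  0.00060004 -0.0325993 ] cap bottom edge [-0.00843434  0.00055158 -0.03260186] L [ 0.0027941  -0.00959498 -0.03260063] R [ 0.00279674  0.01079904 -0.03259793]
foot near [0.01181584 0.00024264 0.03040274]
[ 0.59957643 -0.05463734  0.34217181]
```

>>> jog_arm([
  [0,0,0,2,0,5,10],
  [0,0,0,2.2,0.1,15,10],
  [0,0,0,0,0,20,10],
  [0,0,0,0,0,20,10],
  [0,0,0,0,0,15,10],
  [0,0,0,0,0,7,10],
  [0,0,0,0,0,3,10],
  [0,0,0,0,0,0,10],
])

```text
t: 6.3
tcp_pos: [0.5965, -0.1293, 0.1146]
tool_rot: [0.0, 0.722, 0.692, 0.0]
wrist_force: [-0.4, 0.7, -0.0]
gripper_width: 0.239
gripper_force: 58.8
```

Run:
```python
from h import *
s=sense();print(s["tcp_pos"],s["tool_rot"],s["wrist_force"],s["wrist_torque"])
im={n:snapshot(n) for n in("side","scene")}
f=lambda n,x,y,w,h,k:cv2.resize(im[n][y:y+h,x:x+w],None,fx=k,fy=k,interpolation=cv2.INTER_CUBIC)
cv2.imwrite("pics/c4.png",np.hstack([f("side",240,150,100,100,4),f("scene",210,160,100,100,4)]))
```

```text
[ 0.59646744 -0.12925045  0.11462352] [2.04295567e-04 7.22351907e-01 6.91525602e-01 1.48197775e-04] [-0.40738094  0.71133786 -0.02415627] [0.00170289 0.06288156 0.02916166]
```

View pics/c4.png

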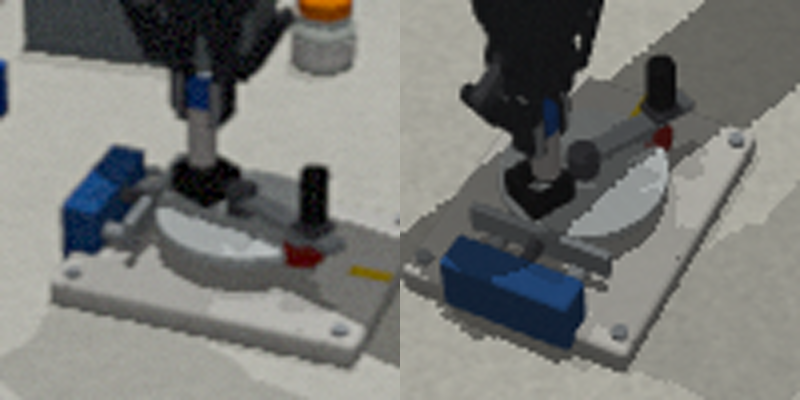

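Both views show the foot about 8 mm above the socket. My last calculation used a pose read after the picture, while the arm was still settling, so I'll redo it with the pose at the picture.

Run:
```python
from h import *
s0={"tcp_pos":[.5959,-.1364,.1995],"tool_rot":[1e-4,.7237,.6902,-2e-4]}
P=lambda u,v,z:onz("wrist",160+u/3,130+v/3,z,s0)
r=P(359,152,.075);f=P(359,218,.053);S=np.array([(r[0]+f[0])/2,(r[1]+f[1])/2])
print(r,f,S,"hub",P(236,147,.074),"foot",P(358,284,.1995-.0304),"cap",P(360.5,514,.1995+.0326))
s=sense();T=tool(s);print(s["tcp_pos"])
foot=np.linalg.inv(tool(s0))@np.r_[P(358,284,.1995-.0304),1]-[.011,0,0,0];print("foot tool",foot)
now=T@foot;print("now",now,"shift tool",T[:3,:3].T@np.r_[S-now[:2],0])
```

```text
[ 0.597099   -0.12132984  0.075     ] [ 0.59589445 -0.14755541  0.053     ] [ 0.59649672 -0.13444263] hub [ 0.56238443 -0.11837588  0.074     ] foot [ 0.59669738 -0.12461845  0.1691    ] cap [ 0.59663315 -0.13369347  0.2321    ]
[ 0.59662843 -0.12933981  0.1149843 ]
foot tool [8.19086742e-04 2.42499064e-04 3.03949189e-02 1.00000000e+00]
now [ 0.59693819 -0.12853911  0.0845895   1.        ] shift tool [-5.91716228e-03 -1.83167247e-04  9.02145077e-07]
```

>>> jog_arm([
  [0,0,0,-3,0,0,10],
  [0,0,0,-3,-0.2,0,10],
  [0,0,0,0,0,3,10],
  [0,0,0,0,0,3,10],
  [0,0,0,0,0,3,10],
  [0,0,0,0,0,3,10],
  [0,0,0,0,0,2,10],
  [0,0,0,0,0,0,10],
])

```text
t: 7.4
tcp_pos: [0.5958, -0.1352, 0.1001]
tool_rot: [-0.0, 0.722, 0.692, -0.0]
wrist_force: [0.2, -0.4, -0.9]
gripper_width: 0.242
gripper_force: 58.8
```

>>> jog_arm([
  [0,0,0,0,0,3,10],
  [0,0,0,0,0,3,10],
  [0,0,0,0,0,3,10],
  [0,0,0,0,0,3,10],
  [0,0,0,0,0,2,10],
  [0,0,0,0,0,0,10],
  [0,0,0,0,0,0,10],
  [0,0,0,0,0,0,10],
])

```text
t: 8.4
tcp_pos: [0.5958, -0.1352, 0.0863]
tool_rot: [-0.0, 0.722, 0.692, -0.0]
wrist_force: [0.4, -1.7, -1.4]
gripper_width: 0.241
gripper_force: 58.8
```

>>> jog_arm([
  [0,0,0,0,0,0,45],
  [0,0,0,0,0,0,45],
  [0,0,0,0,0,0,45],
  [0,0,0,0,0,0,45],
  [0,0,0,0,0,0,45],
  [0,0,0,0,0,-5,45],
  [0,0,0,0,0,-15,45],
  [0,0,0,0,0,-25,45],
])

```text
t: 9.4
tcp_pos: [0.5956, -0.1351, 0.1321]
tool_rot: [-0.0, 0.722, 0.692, -0.0]
wrist_force: [0.7, 0.3, -0.0]
gripper_width: 0.525
gripper_force: 0.0
```

>>> jog_arm([
  [0,0,0,0,0,-30,45],
  [0,0,0,0,0,-30,45],
  [0,0,0,15,-15,0,45],
  [0,0,0,15,-20,0,45],
  [0,0,0,15,-20,0,45],
  [0,0,0,10,-15,0,45],
  [0,0,0,0,0,0,45],
  [0,0,0,0,0,0,45],
])

```text
t: 10.4
tcp_pos: [0.5289, -0.0775, 0.192]
tool_rot: [0.001, 0.722, 0.692, 0.0]
wrist_force: [1.1, -0.4, -0.4]
gripper_width: 0.526
gripper_force: 0.0
```

Run:
```python
from h import *
s=sense();print(s["t"],s["tcp_pos"],s["tool_rot"],s["joint_pos"])
im=snapshot("wrist");cv2.imwrite("pics/wrist2.png",im);np.save("s2.npy",np.r_[s["tcp_pos"],s["tool_rot"]])
cv2.imwrite("pics/c5.png",cv2.resize(im[130:350,150:410],None,fx=2.7,fy=2.7,interpolation=cv2.INTER_CUBIC))
```

```text
10.4 [ 0.52886437 -0.07749212  0.19199783] [5.04578124e-04 7.22361451e-01 6.91515416e-01 3.30360991e-04] [-1.45437460e-01  3.71387681e-02  4.75266843e-02  1.57998209e+00
 -9.88980759e-05  1.46898516e+00]
```

View pics/c5.png

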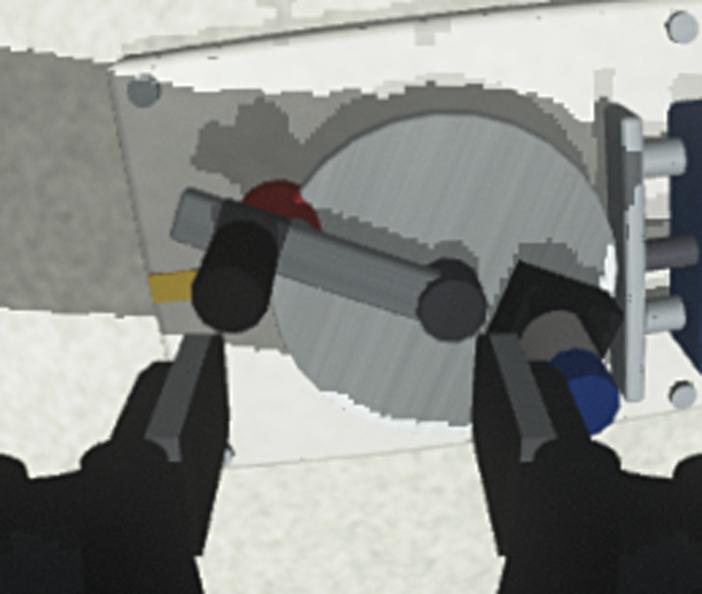

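The crop (2.7x, origin 150,130) shows the vial standing in the socket with its cap top near (593,400). Knob top is at (231,298) and hub at (451,307).

Run:
```python
from h import *
a=np.load("s2.npy");s={"tcp_pos":a[:3],"tool_rot":a[3:]}
P=lambda u,v,z:onz("wrist",150+u/2.7,130+v/2.7,z,s)
h=P(451,307,.074);k=P(231,298,.118);m=P(172,287,.022);v=P(593,400,.118)
f=lambda a,b:(np.linalg.norm((a-b)[:2]).round(4),np.degrees(np.arctan2(*(a-b)[1::-1])).round(1))
print(h,k,m,v);print("knob",f(k,h),"mark",f(m,h),"vial",f(v,h))
cx=np.array([.5620,-.1188]);print("knob vs centre",f(k,np.r_[cx,0]))
```

```text
[ 0.56073777 -0.11904969  0.074     ] [ 0.49647455 -0.09354708  0.118     ] [ 0.45751773 -0.13006365  0.022     ] [ 0.59819121 -0.13140117  0.118     ]
knob (np.float64(0.0691), np.float64(158.4)) mark (np.float64(0.1038), np.float64(-173.9)) vial (np.float64(0.0394), np.float64(-18.3))
knob vs centre (np.float64(0.0702), np.float64(158.9))
```

>>> jog_arm([
  [0,0,10.7,-17.4,-31.3,0,45],
  [0,0,10.7,0,0,0,45],
  [0,0,10.7,0,0,0,45],
  [0,0,10.7,0,0,0,45],
  [0,0,10.7,0,0,0,45],
  [0,0,10.7,0,0,0,45],
  [0,0,10.7,0,0,0,45],
  [0,0,10.7,0,0,0,45],
])

```text
t: 11.45
tcp_pos: [0.4967, -0.0937, 0.1912]
tool_rot: [-0.0, 1.0, 0.013, -0.0]
wrist_force: [-0.2, 0.7, -0.1]
gripper_width: 0.526
gripper_force: 0.0
```

Run:
```python
from h import *
s=sense();print(s["t"],s["tcp_pos"],tool(s)[:2,:2],s["joint_pos"])
```

```text
11.45 [ 0.49670919 -0.09371053  0.19116911] [[ 0.9996505   0.02643428]
 [ 0.02643429 -0.99965055]] [-1.86463111e-01 -3.05969141e-02 -2.19864630e-02  1.57974787e+00
 -1.39570560e-05  2.92869218e+00]
```

>>> jog_arm([
  [0,0,0,0,0,15,45],
  [0,0,0,0,0,25,45],
  [0,0,0,0,0,25,45],
  [0,0,0,0,0,20,45],
  [0,0,0,0,0,15,45],
  [0,0,0,0,0,7,45],
  [0,0,0,0,0,3,45],
  [0,0,0,0,0,0,30],
])

```text
t: 12.45
tcp_pos: [0.4965, -0.0933, 0.0816]
tool_rot: [0.0, 1.0, 0.017, 0.0]
wrist_force: [0.6, -0.6, 0.9]
gripper_width: 0.354
gripper_force: 0.0
```

>>> jog_arm([
  [0,0,0,0,0,0,26],
  [0,0,0,0,0,0,25],
  [0,0,0,0,0,0,24],
  [0,0,0,0,0,0,23],
  [0,0,0,0,0,0,22],
  [0,0,0,0,0,0,22],
  [0,0,0,0,0,0,22],
  [0,0,0,0,0,0,22],
])

```text
t: 13.45
tcp_pos: [0.4963, -0.0933, 0.0813]
tool_rot: [0.0, 1.0, 0.017, -0.0]
wrist_force: [0.7, -2.3, 2.5]
gripper_width: 0.258
gripper_force: 1.2
```

>>> jog_arm([
  [0,0,0,-1.4,3.4,0,22],
  [0,0,0,-1.7,5.2,0,22],
  [0,0,0,-1.6,7.1,0,22],
  [0,0,0,-0.9,7.3,0,22],
  [0,0,-2.1,-0.1,7.3,0,22],
  [0,0,-6.5,0.4,7.9,0,22],
  [0,0,-7,0.5,8.5,0,22],
  [0,0,-7.5,0.6,9.1,0,22],
])

```text
t: 14.45
tcp_pos: [0.4977, -0.149, 0.0812]
tool_rot: [-0.0, 0.976, 0.218, -0.0]
wrist_force: [-1.2, 2.6, 2.5]
gripper_width: 0.258
gripper_force: 1.3
```

```bash
cat > st.py <<'E'
from h import *
s=sense();T=tool(s);p=s["tcp_pos"][:2]-[.5615,-.119]
print(s["t"],s["tcp_pos"],"r",np.hypot(*p),"phi",np.degrees(np.arctan2(p[1],p[0]))%360,"psi",np.degrees(np.arctan2(T[1,0],T[0,0]))%360,"F tool",(T[:3,:3].T@s["wrist_force"]).round(1),"w",s["gripper_width"]*85.4,s["gripper_force"],"j6",s["joint_pos"][5])
E
python3 st.py
```

```text
14.45 [ 0.49765632 -0.14901072  0.08120904] r 0.07054543559273364 phi 205.1766070097988 psi 25.222155978354035 F tool [ 0.  -2.9 -2.5] w 22.062253862248046 1.2972862645983696 j6 2.410462594514397
```

>>> jog_arm([
  [0,0,-7.5,0.6,9.1,0,22],
  [0,0,-7.5,0.6,9.1,0,22],
  [0,0,-7.5,0.6,9.1,0,22],
  [0,0,-7.5,0.6,9.1,0,22],
  [0,0,-7.5,0.6,9.1,0,22],
  [0,0,-7.5,0.6,9.1,0,22],
  [0,0,-7.5,0.6,9.1,0,22],
  [0,0,-7.5,0.6,9.1,0,22],
])

```text
t: 15.45
tcp_pos: [0.5546, -0.1893, 0.081]
tool_rot: [-0.0, 0.736, 0.677, -0.001]
wrist_force: [-2.2, 0.0, 2.3]
gripper_width: 0.262
gripper_force: 1.3
```

```bash
python3 st.py
```

```text
15.45 [ 0.55458578 -0.18927145  0.08102018] r 0.0706107833827806 phi 264.3805814684224 psi 85.19895114984779 F tool [-0.2 -2.2 -2.3] w 22.40179081158694 1.2778329849243164 j6 1.3261746353791404
```

>>> jog_arm([
  [0,0,-7.5,0.6,9.2,0,22],
  [0,0,-7.5,0.6,9.2,0,22],
  [0,0,-7.5,0.6,9.2,0,22],
  [0,0,-7.5,0.6,9.2,0,22],
  [0,0,-7.5,0.6,9.2,0,22],
  [0,0,-7.5,0.6,9.2,0,22],
  [0,0,-7.5,0.6,9.2,0,22],
  [0,0,-7.5,0.6,9.2,0,22],
])

```text
t: 16.45
tcp_pos: [0.6187, -0.1598, 0.081]
tool_rot: [-0.0, 0.299, 0.954, -0.001]
wrist_force: [-3.1, -2.8, 1.7]
gripper_width: 0.257
gripper_force: 2.1
```

```bash
python3 st.py
```

```text
16.45 [ 0.61867105 -0.15975584  0.08100665] r 0.07021087879470703 phi 324.51585632663495 psi 145.18507547389177 F tool [ 0.9 -4.1 -1.7] w 21.987951606108332 2.133432850241661 j6 0.35568451089577474
```

>>> jog_arm([
  [0,0,-6,0.4,7.3,0,22],
  [0,0,-6,0.4,7.3,0,22],
  [0,0,-6,0.4,7.3,0,22],
  [0,0,-6,0.4,7.3,0,22],
  [0,0,-6,0.4,7.3,0,22],
  [0,0,-6,0.4,7.3,0,22],
  [0,0,-6,0.4,7.3,0,22],
  [0,0,-6,0.4,7.3,0,22],
])

```text
t: 17.45
tcp_pos: [0.6296, -0.1039, 0.0811]
tool_rot: [-0.0, -0.114, 0.993, -0.001]
wrist_force: [0.0, -0.1, 1.1]
gripper_width: 0.257
gripper_force: 0.4
```

```bash
python3 st.py
```

```text
17.45 [ 0.62961376 -0.10393961  0.08105372] r 0.06975886529038094 phi 12.467869736271199 psi 193.13800266035645 F tool [ 0.  -0.1 -1.1] w 21.90783545603665 0.3656657226383686 j6 -0.39229662388736114
```

>>> jog_arm([
  [0,0,-6,0.4,7.3,0,22],
  [0,0,-6,0.4,7.3,0,22],
  [0,0,-6,0.4,7.3,0,22],
  [0,0,-6,0.4,7.3,0,22],
  [0,0,-6,0.4,7.3,0,22],
  [0,0,-6,0.4,7.3,0,22],
  [0,0,-6,0.4,7.3,0,22],
  [0,0,-6,0.4,7.3,0,22],
])

```text
t: 18.45
tcp_pos: [0.5954, -0.0584, 0.0809]
tool_rot: [-0.0, -0.509, 0.861, -0.001]
wrist_force: [1.7, -1.9, -1.2]
gripper_width: 0.26
gripper_force: 1.2
```

```bash
python3 st.py
```

```text
18.45 [ 0.59544092 -0.05841218  0.08090731] r 0.06944688506169341 phi 60.74271757416454 psi 241.1597957739194 F tool [ 0.9 -2.4  1.2] w 22.210221337332815 1.2212144583463669 j6 -1.1646864662288114
```

>>> jog_arm([
  [0,0,-7.5,0.5,9.1,0,22],
  [0,0,-7.5,0.5,9.1,0,22],
  [0,0,-7.5,0.5,9.1,0,22],
  [0,0,-7.5,0.5,9.1,0,22],
  [0,0,-7.5,0.6,9.1,0,22],
  [0,0,-7.5,0.6,9.1,0,22],
  [0,0,-7.5,0.6,9.1,0,22],
  [0,0,-7.5,0.6,9.1,0,22],
])

```text
t: 19.45
tcp_pos: [0.5257, -0.059, 0.0809]
tool_rot: [0.0, 0.871, -0.491, 0.0]
wrist_force: [2.9, 0.5, -1.8]
gripper_width: 0.259
gripper_force: 1.3
```

>>> jog_arm([
  [0,0,-7.5,0.6,9.1,0,22],
  [0,0,-7.5,0.6,9.1,0,22],
  [0,0,-7,0.5,8.5,0,22],
  [0,0,-6,0.4,7.3,0,22],
  [0,0,-4,0.2,4.9,0,22],
  [0,0,-2,0,2.4,0,22],
  [0,0,0,0,0,0,22],
  [0,0,0,0,0,0,45],
])

```text
t: 20.45
tcp_pos: [0.4984, -0.089, 0.0812]
tool_rot: [0.0, 0.976, -0.217, -0.0]
wrist_force: [0.6, 0.4, 0.3]
gripper_width: 0.457
gripper_force: 0.0
```

```bash
python3 st.py
```

```text
20.45 [ 0.49837697 -0.08898586  0.08116703] r 0.0698953906644416 phi 154.56954681508387 psi 334.9308045838632 F tool [ 0.4 -0.6 -0.3] w 39.06030795770301 0.0 j6 -2.880510701874822
```

>>> jog_arm([
  [0,0,0,0,0,-10,45],
  [0,0,0,0,0,-25,45],
  [0,0,0,0,0,-25,45],
  [0,0,10.7,0,0,0,45],
  [0,0,10.7,0,0,0,45],
  [0,0,10.7,0,0,0,45],
  [0,0,10.7,0,0,0,45],
  [0,0,10.7,0,0,0,45],
])

```text
t: 21.45
tcp_pos: [0.4986, -0.0886, 0.1421]
tool_rot: [-0.0, 0.772, -0.635, 0.0]
wrist_force: [-0.2, -0.2, -1.0]
gripper_width: 0.531
gripper_force: 0.0
```

>>> jog_arm([
  [0,0,10.7,0,0,0,45],
  [0,0,10.7,0,0,0,45],
  [0,0,10.7,0,0,0,45],
  [0,0,10.7,0,0,0,45],
  [0,0,10.7,0,0,0,45],
  [0,0,10.7,0,0,0,45],
  [0,0,10.7,0,0,0,45],
  [0,0,10.7,0,0,0,45],
])

```text
t: 22.45
tcp_pos: [0.4986, -0.0887, 0.1421]
tool_rot: [0.0, -0.135, 0.991, -0.0]
wrist_force: [0.0, 0.1, 0.1]
gripper_width: 0.525
gripper_force: 0.0
```

>>> jog_arm([
  [0,0,10.7,0,0,0,45],
  [0,0,10.7,0,0,0,45],
  [0,0,10.7,0,0,0,45],
  [0,0,10.7,0,0,0,45],
  [0,0,10.7,0,0,0,45],
  [0,0,10.7,0,0,0,45],
  [0,0,10.7,0,0,0,45],
  [0,0,10.7,0,0,0,45],
])

```text
t: 23.45
tcp_pos: [0.4986, -0.0887, 0.1421]
tool_rot: [0.0, 0.574, 0.819, 0.0]
wrist_force: [-0.5, 0.9, 1.0]
gripper_width: 0.524
gripper_force: 0.0
```

>>> jog_arm([
  [0,0,10.7,0,0,0,45],
  [0,0,10.7,0,0,0,45],
  [0,0,10.7,0,0,0,45],
  [0,0,10.7,0,0,0,45],
  [0,0,10.7,0,0,0,45],
  [0,0,10.7,0,0,0,45],
  [0,0,10.7,0,0,0,45],
  [0,0,10.7,0,0,0,45],
])

```text
t: 24.45
tcp_pos: [0.4986, -0.0886, 0.1421]
tool_rot: [0.0, 0.978, 0.211, 0.0]
wrist_force: [0.6, -0.3, 0.2]
gripper_width: 0.529
gripper_force: 0.0
```

```bash
python3 st.py
python3 - <<'E'
from h import *
s=sense();im=snapshot("wrist");np.save("s3.npy",np.r_[s["tcp_pos"],s["tool_rot"]])
cv2.imwrite("pics/wrist3.png",im)
E
```

```text
24.45 [ 0.4986089  -0.0886471   0.14211516] r 0.06983257867006785 phi 154.23682294797828 psi 24.335097443509284 F tool [ 0.4  0.6 -0.2] w 45.1612602371613 0.0 j6 2.5410086995955403
```

View pics/wrist3.png

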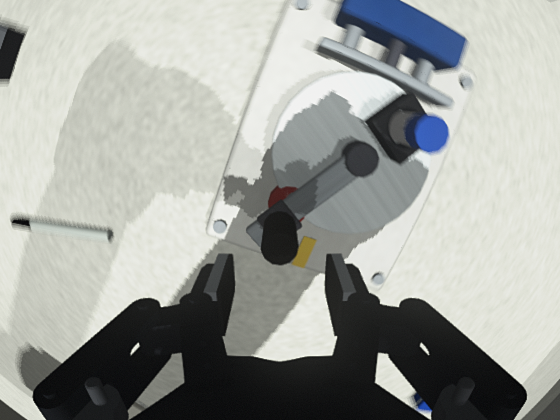

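The vial still stands in the socket (cap at 430,133). The knob (279,248) is centred between the open fingers.

>>> jog_arm([
  [0,0,10.7,0,0,0,45],
  [0,0,10.7,0,0,0,45],
  [0,0,0,0,0,15,45],
  [0,0,0,0,0,20,45],
  [0,0,0,0,0,16,45],
  [0,0,0,0,0,7,45],
  [0,0,0,0,0,3,45],
  [0,0,0,0,0,0,30],
])

```text
t: 25.5
tcp_pos: [0.4986, -0.0886, 0.0805]
tool_rot: [0.0, 1.0, 0.029, 0.0]
wrist_force: [0.4, -0.7, 0.5]
gripper_width: 0.351
gripper_force: 0.0
```

>>> jog_arm([
  [0,0,0,0,0,0,26],
  [0,0,0,0,0,0,25],
  [0,0,0,0,0,0,24],
  [0,0,0,0,0,0,23],
  [0,0,0,0,0,0,22],
  [0,0,0,0,0,0,22],
  [0,0,0,0,0,0,22],
  [0,0,0,0,0,0,22],
])

```text
t: 26.5
tcp_pos: [0.4985, -0.0887, 0.0804]
tool_rot: [0.0, 1.0, 0.029, 0.0]
wrist_force: [0.8, -2.6, -0.0]
gripper_width: 0.258
gripper_force: 1.1
```

```bash
python3 st.py
```

```text
26.5 [ 0.49848894 -0.08874402  0.0803718 ] r 0.06989862560767124 phi 154.35110735878993 psi 3.2946133296079023 F tool [0.7 2.7 0. ] w 21.99767791215903 1.1414842307567596 j6 2.9080404140961735
```

>>> jog_arm([
  [0,0,0,-1.7,3.3,0,22],
  [0,0,0,-2.3,5.3,0,22],
  [0,0,0,-2.3,7,0,22],
  [0,0,0,-1.7,8.4,0,22],
  [0,0,0,-0.7,10.1,0,22],
  [0,0,-7.5,0.6,9.1,0,22],
  [0,0,-7.5,0.6,9.1,0,22],
  [0,0,-7.5,0.6,9.1,0,22],
])

```text
t: 27.5
tcp_pos: [0.4984, -0.1504, 0.0802]
tool_rot: [0.0, 0.974, 0.225, -0.0]
wrist_force: [-0.8, 2.7, 2.9]
gripper_width: 0.26
gripper_force: 1.3
```

>>> jog_arm([
  [0,0,-7.5,0.6,9.1,0,22],
  [0,0,-7.5,0.6,9.1,0,22],
  [0,0,-7.5,0.6,9.1,0,22],
  [0,0,-7.5,0.6,9.1,0,22],
  [0,0,-7.5,0.6,9.1,0,22],
  [0,0,-7.5,0.6,9.1,0,22],
  [0,0,-7.5,0.6,9.1,0,22],
  [0,0,-7.5,0.6,9.1,0,22],
])

```text
t: 28.5
tcp_pos: [0.5559, -0.1898, 0.08]
tool_rot: [-0.0, 0.731, 0.682, -0.001]
wrist_force: [-2.6, -0.7, 2.1]
gripper_width: 0.257
gripper_force: 1.3
```

```bash
python3 st.py
```

```text
28.5 [ 0.5558577  -0.1898161   0.07998035] r 0.07104052375076175 phi 265.44456240756233 psi 85.99687806212782 F tool [-0.9 -2.5 -2.1] w 21.94001398393536 1.2932511046528816 j6 1.312126203192771
```

Same state as in turn 1, so I repeat the sequence that worked.

>>> jog_arm([
  [0,0,-7.5,0.7,9.2,0,22],
  [0,0,-7.5,0.7,9.2,0,22],
  [0,0,-7.5,0.7,9.2,0,22],
  [0,0,-7.5,0.7,9.2,0,22],
  [0,0,-7.5,0.6,9.2,0,22],
  [0,0,-7.5,0.6,9.2,0,22],
  [0,0,-7.5,0.6,9.2,0,22],
  [0,0,-7.5,0.6,9.2,0,22],
])

```text
t: 29.5
tcp_pos: [0.6194, -0.1591, 0.08]
tool_rot: [-0.0, 0.293, 0.956, -0.001]
wrist_force: [-2.6, -4.3, 2.6]
gripper_width: 0.26
gripper_force: 2.2
```

>>> jog_arm([
  [0,0,-6,0.4,7.3,0,22],
  [0,0,-6,0.4,7.3,0,22],
  [0,0,-6,0.4,7.3,0,22],
  [0,0,-6,0.4,7.3,0,22],
  [0,0,-6,0.4,7.3,0,22],
  [0,0,-6,0.4,7.3,0,22],
  [0,0,-6,0.4,7.3,0,22],
  [0,0,-6,0.4,7.3,0,22],
])

```text
t: 30.5
tcp_pos: [0.6296, -0.103, 0.08]
tool_rot: [-0.0, -0.121, 0.993, -0.001]
wrist_force: [1.1, -0.1, 0.7]
gripper_width: 0.256
gripper_force: 0.2
```

>>> jog_arm([
  [0,0,-6,0.4,7.3,0,22],
  [0,0,-6,0.4,7.3,0,22],
  [0,0,-6,0.4,7.3,0,22],
  [0,0,-6,0.4,7.3,0,22],
  [0,0,-6,0.4,7.3,0,22],
  [0,0,-6,0.4,7.3,0,22],
  [0,0,-6,0.4,7.3,0,22],
  [0,0,-6,0.4,7.3,0,22],
])

```text
t: 31.5
tcp_pos: [0.5949, -0.058, 0.0799]
tool_rot: [-0.0, -0.515, 0.857, -0.001]
wrist_force: [2.0, -0.9, -1.4]
gripper_width: 0.258
gripper_force: 1.2
```

```bash
python3 st.py
```

```text
31.5 [ 0.59488366 -0.0580213   0.07990057] r 0.06951884500256643 phi 61.30087066628237 psi 241.95270999211863 F tool [-0.2 -2.2  1.4] w 22.07537289537438 1.2199059873819351 j6 -1.1779057676376699
```

>>> jog_arm([
  [0,0,-7.5,0.5,9.1,0,22],
  [0,0,-7.5,0.5,9.1,0,22],
  [0,0,-7.5,0.5,9.1,0,22],
  [0,0,-7.5,0.5,9.1,0,22],
  [0,0,-7.5,0.6,9.1,0,22],
  [0,0,-7.5,0.6,9.1,0,22],
  [0,0,-7.5,0.6,9.1,0,22],
  [0,0,-7.5,0.6,9.1,0,22],
])

```text
t: 32.5
tcp_pos: [0.5251, -0.0595, 0.0799]
tool_rot: [0.0, 0.875, -0.485, 0.0]
wrist_force: [1.8, 1.0, -2.5]
gripper_width: 0.257
gripper_force: 1.3
```

>>> jog_arm([
  [0,0,-7.4,0.6,9.1,0,22],
  [0,0,-7.4,0.6,9.1,0,22],
  [0,0,-7.4,0.6,9.1,0,22],
  [0,0,-7.4,0.6,9.1,0,22],
  [0,0,-7.4,0.6,9.1,0,22],
  [0,0,0,0.6,9.1,0,22],
  [0,0,0,1.6,8.4,0,22],
  [0,0,0,2.2,7,0,22],
])

```text
t: 33.5
tcp_pos: [0.4916, -0.1183, 0.0801]
tool_rot: [-0.0, 0.983, -0.185, -0.0]
wrist_force: [0.2, 2.1, -2.3]
gripper_width: 0.255
gripper_force: 1.3
```

>>> jog_arm([
  [0,0,0,1.9,4.5,0,22],
  [0,0,0,1.1,2.2,0,22],
  [0,0,0,0,0,0,22],
  [0,0,0,0,0,0,22],
  [0,0,0,0,0,0,22],
  [0,0,0,0,0,0,22],
  [0,0,0,0,0,0,22],
  [0,0,0,0,0,0,22],
])

```text
t: 34.5
tcp_pos: [0.4921, -0.1251, 0.0804]
tool_rot: [0.0, 0.983, -0.184, 0.0]
wrist_force: [-0.4, -2.6, 1.2]
gripper_width: 0.254
gripper_force: 1.2
```

```bash
python3 st.py
```

```text
34.5 [ 0.49212961 -0.12506379  0.08039983] r 0.06963490907745011 phi 184.99562759708306 psi 338.7968531424149 F tool [ 0.6  2.6 -1.2] w 21.724734303946732 1.1664662137627602 j6 -3.0203184590468544
```

>>> jog_arm([
  [0,0,0,0,0,0,45],
  [0,0,0,0,0,0,45],
  [0,0,0,0,0,0,45],
  [0,0,0,0,0,-10,45],
  [0,0,0,0,0,-25,45],
  [0,0,0,0,0,-30,45],
  [0,0,0,0,0,-40,45],
  [0,0,0,0,0,-40,45],
])

```text
t: 35.5
tcp_pos: [0.4919, -0.1249, 0.2273]
tool_rot: [-0.0, 0.983, -0.184, 0.0]
wrist_force: [-0.2, -0.6, 1.0]
gripper_width: 0.522
gripper_force: 0.0
```

>>> jog_arm([
  [0,0,0,-20,0,-10,45],
  [0,0,0,-20,0,0,45],
  [0,0,0,0,0,0,45],
  [0,0,0,0,0,0,45],
  [0,0,0,0,0,0,45],
  [0,0,0,0,0,0,45],
  [0,0,0,0,0,0,45],
  [0,0,0,0,0,0,45],
])

```text
t: 36.5
tcp_pos: [0.4548, -0.1105, 0.2352]
tool_rot: [-0.0, 0.983, -0.184, -0.0]
wrist_force: [0.6, -0.6, 0.5]
gripper_width: 0.523
gripper_force: 0.0
```

Run:
```python
from h import *
s=sense();print(s["t"],s["tcp_pos"])
im={n:snapshot(n) for n in("side","scene","wrist")}
f=lambda n,x,y,w,h,k:cv2.resize(im[n][y:y+h,x:x+w],None,fx=k,fy=k,interpolation=cv2.INTER_CUBIC)
cv2.imwrite("pics/c6.png",np.hstack([f("side",240,150,100,110,3.6),cv2.resize(im["wrist"],(440,396))]))
```

```text
36.5 [ 0.45484425 -0.11053806  0.23516511]
```

View pics/c6.png

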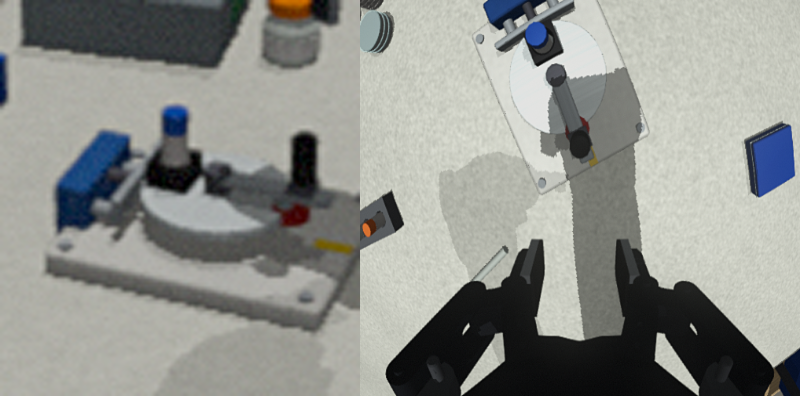

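The vial stands upright in the socket. The arm points along the mixer's axis at the yellow mark, and the gripper is clear.

```bash
python3 -c "
from plant import *
print(job_done())"
```

```text
the job is handed in; nothing more can be done
None
```

The job is handed in at about 36.5 s: the blue vial stands upright in the socket, and the crank went round twice through the heavy point. By my measurements the knob stopped over the yellow mark with the gripper clear, but the judge returned no verdict.

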